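Open the shoe repairer's combination cash drawer

ROBOT

A 6-joint arm with a two-finger parallel gripper is mounted at the origin on the work surface. World frame = base frame: x ahead of the robot, y to its left, z up, the work surface at z = 0. Lengths are in m, angles in rad, forces in N, time in s.
With the tool pointing down it reaches from about 0.3 to 1 m from the base axis. Payload 5.1 kg.
Tool frame: the origin (TCP) lies midway between the tips of the shut fingers; the grasp point (between the pads) lies 19 mm behind it; z points along the fingers, y is the line along which they close (so a half turn about z gives the same grasp; the last joint's range is limited). The gripper opens to 95 mm and grips with 3 to 60 N. Pads are 20 mm wide; open, the fingers measure 119 mm over their backs; the gripper's body (75 mm by 180 mm) begins 59 mm behind the grasp point.
Start: joints at [1.199, 0.124, 1.65, -0, 1.367, -0.083], TCP at [0.185, 0.623, 0.215] pointing down, gripper open.
Joint ranges: [-2.61, 2.61], [-1.02, 2.33], [0.03, 2.71], [-1.35, 4.49], [0.32, 2.68], [-2.91, 2.91]. Speed limits (rad/s): [2.57, 2.57, 3.14, 3.14, 3.14, 3.14].

INTERFACE

Orientations are given as a unit quaternion [x, y, z, w].
In Python, from station import status, vision, bot gives the robot as it stands.
- The arm moves only by the tool move_arm, never from a script. Its argument "plan" is a list that holds one entry, the list of rows, each a list of 5 numbers: the shift along the tool's x, y, z normalised to -1 to 1, where 1 is 0.5 m, then the turn about the tool's z normalised to -1 to 1, where 1 is 4 degrees, then the closure, from -1 (fully open) to 1 (shut), so that 0 is half open. A call has 1 to 5 rows; each row shifts and turns the commanded pose from where the row before left it, along the tool's axes as they then stand; what a row does not reach is not made up. A row lasts 1/8 s, in which the tool goes at most 62.5 mm and 10.7 degrees, less where a joint would pass 70% of its speed; a pose out of reach is approached as far as the arm can. A call with a number of a shift or a turn outside -1 to 1 is refused whole. A call with a gripper value outside its range is refused whole. The fingers move at their own pace and stop on an object; the grip force is fixed at half the most. Time passes only in rows, so rows that do not move let the fingers close. It gives the time, the measured TCP pose, the force, the opening and the grip force at its end, in the units of the state.
- status.get_state(): the state, without advancing time (a new reading comes with each control period).
- vision.get_image(name): name is "side" or "top"; returns a dict with "color" (400x640x3 uint8, blue, green, red), "depth" (400x640 float32, m along the optical axis (not along the pixel's ray), 0 where there is no reading), "fx", "fy", "cx", "cy" (pixels), "k1" (the pictures are not rectified: a ray, as slopes to the right and down, at radius r is drawn at 1 + k1 r^2 times it, then the intrinsics apply), "origin" and "orientation" of the camera in the world. Camera axes: x right, y down, z forward; pixel columns grow to the right and rows downward; lengths in m; the calibration is good to about 2 mm. A picture is of the moment at which its call begins.
- bot.job_done(): hands the job in; it is judged then, once.
The state is a dict: "time": time; "joint_positions": joint angles; "qvel": joint speeds; "joint_efforts": joint torques, N m; "tcp_pos": TCP position; "eef_rot": TCP orientation; "wrist_force": force on the tool from outside, world axes, zero at the start; "ft_torque": the same for the moment, N m; "finger_gap": finger opening in m; "grip_force": force on a finger pad.
Only numpy, scipy, OpenCV 4.12 (cv2) and the standard library are available. Lean on these libraries where they do the work, as an engineer would, in place of code of your own. Each camera call takes 0.05 s, during which the arm holds its last target. There are 200 camera calls.

TASK

Open the locked cash drawer on the cobbler's bench: set the left dial to 6 (left as seen from the handle side, where the robot stands). The right dial's number is forgotten except that it lies between 3 and 1, so turn that dial slowly anticlockwise past the 3 and feel for the place where the locking bar springs in and the dial stops dead, without forcing dial, bar or drawer. Then draw the drawer out about 6 cm by its handle, let go, and leave everything else where it stands.

Things in the scene. Friction and masses are not known exactly. Their poses are not given: they have to be found in the camera images.
- till_top (a point): Centre of the top face of the grey steel cash-drawer cabinet, 240 (x) x 280 (y) x 110 mm high, fixed on the bench. The frame is the cabinet's: x away from the handle side, y to the left as seen from the handle side, z up; the cabinet may be turned a little. On its top stand two dials and, in front of them, a steel locking bar with arms to the dials, at most 14 mm above the top.
- dial_left_grip (a point): Point on the axis of the left dial, 34 mm above the cabinet top, where to grip; at x -30, y +65 mm in the cabinet's frame. A black bar knob, 50 long, 14 wide, from 16 to 46 mm above the top, turning about the vertical; its own x axis runs along the bar to the end with the white pointer line. Under it a notched brass wheel, 52 mm across, 3 to 11 mm above the top.
- dial_right_grip (a point): The same point of the right dial, an equal one; at x -30, y -65 mm in the cabinet's frame. Its gate is narrow (0.05 rad to either side) and lies, unseen, 0.1 to 0.8 rad beyond the 3 on the way to the 1. With the left dial at 6 the sprung bar drops into it as it comes round and stops the dial dead both ways: the turning moment on the tool then climbs well above the drag.
- dial_left (a joint): Angle of the left dial's pointer, rad, 0 at number 0, growing clockwise seen from above. Numbers 0 to 9 stand 0.524 rad (30 degrees) apart on the fixed plate; 6 is at 3.142 and within 0.15 rad of it is good. Pointer direction in the cabinet's frame, anticlockwise from +x: 225 degrees minus this angle. Starts at 1.75 to 2.45. Drag 0.03 to 0.08 N m.
- dial_right (a joint): The same for the right dial: 3 is at 1.571, 1 at 0.524; it starts at 1.75 to 2.15 and is turned anticlockwise (the value falls) until it stops dead, somewhere from 0.68 to 1.45, after some 0.1 rad of play in the gate. Drag 0.03 to 0.08 N m; a turning moment over about 0.3 N m against the stop overloads the bar.
- lock_bar: The steel locking bar along the cabinet's y; a spring of about 4 N pushes it to +y. Its origin lies at x 0, y 0, z 0 in the cabinet-top frame while locked and at y +8 mm once it has dropped into both dials' gates, which clears its tab, at the left end of the front edge, from a lug on the drawer. Nothing may load it with more than 15 N.
- drawer_handle (a point): Middle of the drawer's round steel handle bar, 12 mm thick, 90 mm long along the cabinet's y, 8 mm below its top and 43 mm in front of the dark wooden drawer front: 37 mm are free between bar and front. Lower the fingers from above, opened to no more than about 60 mm, one in front of the bar and one behind it.
- drawer (a joint): How far the drawer is drawn out, m: 0 shut, 0.11 at its stop. It slides along the cabinet's -x with about 3 N drag and stays where it is left.
- polish_tin: bystander: flat round tin, 76 mm across, 26 mm high, on the cabinet's top at the back; origin under its centre
- shoe_brush: bystander: wooden shoe brush, 50 x 140 x 38 mm, on the cabinet's top at the back; origin under its centre
- glue_bottle: bystander: glass bottle, 60 mm across, 150 mm high; origin under its centre
- cobbler_hammer: bystander: hammer lying on the bench; origin under it
- tack_jar: bystander: glass jar, 64 mm across, 80 mm high; origin under its centre
- heel_block: bystander: black rubber heel, 90 x 60 x 30 mm; origin under it
- brown_shoe: bystander: brown shoe, 270 mm long, 115 mm high; origin under it

How it is judged:
By the outcome, as a careful person would: the job done as asked, in the order asked, and still so for the second after the job is handed in, with the robot touching nothing.
It also fails if it takes over 72 s, if anything falls off the work surface, if the arm or the gripper's body presses on something with over 40 N, if the wrist force passes 120 N, or if a joint passes its speed limit or range.

## Working session

There is one attempt and no reset: what is moved stays moved. The work goes in short steps, Python scripts to look and compute and a tool call to move; the robot and the scene stay as the last step left them, time stands still between calls to the robot, and variables do not carry over. Pictures are saved under pics/ and viewed, at most 10 in all, crops included, and the job is handed in when it is done.

Besides the shell and the picture viewer there is one more tool, called after ">>>" as name([rows], argument=value, ...), one row to a line, values as JSON. move_arm: Moves the arm, as the interface text tells. Scaled input: -1 to 1 covers 0.5 m each way for a shift and 4 degrees each way for a turn. Its arguments: {"type":"object","properties":{"plan":{"type":"array"}},"required":["plan"]}

```bash
ls; mkdir -p pics
cat > h.py <<'E'
import numpy as np, cv2
from scipy.spatial.transform import Rotation as R
from station import status, vision, bot
def K(im): return np.array([[im['fx'],0,im['cx']],[0,im['fy'],im['cy']],[0,0,1]]), np.array([im['k1'],0,0,0.])
def rays(im,uv):
    k,d=K(im); p=cv2.undistortPoints(np.float64(uv).reshape(-1,1,2),k,d).reshape(-1,2)
    return np.c_[p,np.ones(len(p))]
def onplane(im,uv,z):
    Rm=R.from_quat(im['orientation']).as_matrix(); o=np.array(im['origin']); r=rays(im,uv)@Rm.T
    return o+r*((z-o[2])/r[:,2])[:,None]
def cloud(im):
    h,w=im['depth'].shape; v,u=np.mgrid[:h,:w]; r=rays(im,np.c_[u.ravel(),v.ravel()])
    P=(r*im['depth'].reshape(-1,1))@R.from_quat(im['orientation']).as_matrix().T+np.array(im['origin'])
    P[im['depth'].ravel()==0]=np.nan
    return P.reshape(h,w,3)
def project(im,P):
    k,d=K(im); Rm=R.from_quat(im['orientation']).as_matrix(); pc=(np.atleast_2d(P)-np.array(im['origin']))@Rm
    s=pc[:,:2]/pc[:,2:]; s=s*(1+im['k1']*(s**2).sum(1))[:,None]
    return s*[im['fx'],im['fy']]+[im['cx'],im['cy']]
E
python3 - <<'E'
from h import *
s=status.get_state(); print(s)
for n in('top','side'):
    im=vision.get_image(n); cv2.imwrite(f'pics/{n}0.png',im['color']); np.savez(f'{n}0.npz',**im)
    print(n,{k:im[k] for k in im if k not in('color','depth')})
    P=cloud(im); print(np.nanmin(P.reshape(-1,3),0),np.nanmax(P.reshape(-1,3),0))
E
```

```text
pics
{'time': 0.0, 'joint_positions': array([ 1.19938936e+00,  1.24550811e-01,  1.65170345e+00,  1.18963863e-06,
        1.36748145e+00, -8.26514806e-02]), 'qvel': array([-0.00021996,  0.00051134,  0.00094358, -0.00013274,  0.00044439,
        0.00042149]), 'joint_efforts': array([-4.57527467e-04, -4.17585611e+01, -3.59943581e+01,  7.74983014e-02,
        4.86752868e-02, -1.51248578e-04]), 'tcp_pos': array([0.18491506, 0.62246006, 0.21334006]), 'eef_rot': array([ 1.43876711e-01,  9.89595040e-01, -1.04390170e-03, -2.41751481e-04]), 'wrist_force': array([-0.75847998, -0.70758037, -0.79495308]), 'ft_torque': array([ 0.02572768, -0.01281808,  0.01256614]), 'grip_force': 0.0, 'finger_gap': 0.09509955034539515}
top {'fx': 409.3644199456432, 'fy': 409.3644199456432, 'cx': 318.37496266143745, 'cy': 204.18693954623254, 'k1': 0.00807309771138237, 'origin': array([0.48770223, 0.04272263, 1.4693195 ]), 'orientation': array([ 0.71679459, -0.69636609,  0.02927402, -0.02056238])}
[-0.17841763 -1.67492875 -0.77893977] [1.85964657 1.77658714 0.60705835]
side {'fx': 513.0042043782074, 'fy': 513.0042043782074, 'cx': 318.375861713812, 'cy': 192.06299632568118, 'k1': 0.0566400607892852, 'origin': array([-0.054274 , -1.0912073,  1.1170689]), 'orientation': array([ 0.86958177, -0.23500715,  0.10407028, -0.42162609])}
[-0.60321693 -0.80210684 -0.78632896] [2.47367868 1.82934815 0.73023386]
```

View pics/top0.png

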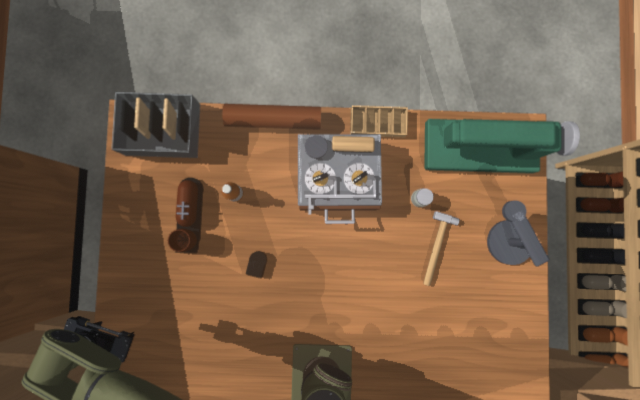

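View pics/side0.png

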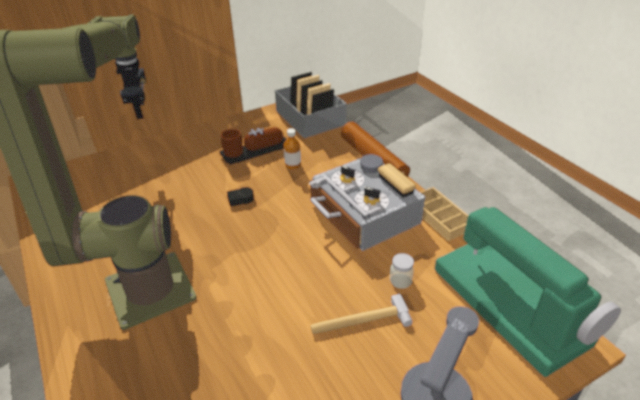

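The top view shows the cabinet at about (300–382, 135–208), with its dials at (320,179) and (358,179) and the handle at (340,217). The side view shows the dials at (347,178) and (371,198), with the way to the handle clear. Next I'll measure the cabinet and dials.

Run:
```python
from h import *
im=dict(np.load('top0.npz')); P=cloud(im)
roi=np.zeros(P.shape[:2],bool); roi[125:235,290:392]=1
z=P[...,2]; m=roi&(z>.095)&(z<.125)
print('z hist',np.nanmedian(z[m]), m.sum())
pts=P[m]; r=cv2.minAreaRect(np.float32(pts[:,:2]*1000)); print('rect',r)
# with knobs/handle
for lo,hi in((.125,.145),(.145,.165),(.165,.2),(.03,.09)):
    mm=roi&(z>lo)&(z<hi); n,l,s,c=cv2.connectedComponentsWithStats(mm.astype(np.uint8))
    for i in range(1,n):
        if s[i,4]>8: print(lo,s[i],P[l==i].mean(0).round(4))
c=im['color'][120:235,285:395]; big=cv2.resize(c,None,fx=5,fy=5,interpolation=cv2.INTER_CUBIC); cv2.imwrite('pics/crop0.png',big)
im=dict(np.load('side0.npz'));c=im['color'][145:255,300:430]; cv2.imwrite('pics/crop1.png',cv2.resize(c,None,fx=5,fy=5,interpolation=cv2.INTER_CUBIC))
```

```text
z hist 0.10965618117063192 5100
rect ((672.327880859375, -41.25379943847656), (298.42926025390625, 279.08148193359375), 1.988498568534851)
0.125 [305 136  23  23 413] [0.772  0.0414 0.135 ]
0.125 [332 136   7  15  35] [ 0.7813 -0.0165  0.1418]
0.125 [340 136   8   4  12] [ 0.807  -0.0489  0.1421]
0.125 [349 137  15   6  20] [ 0.802  -0.0892  0.1431]
0.125 [363 137   5   5  12] [ 0.8026 -0.1205  0.1431]
0.125 [335 139   6   6  14] [ 0.7911 -0.0275  0.1434]
0.125 [342 139   6   6   9] [ 0.788  -0.0546  0.1439]
0.125 [370 139   5  13  29] [ 0.7798 -0.1455  0.1426]
0.125 [340 147  18   5  42] [ 0.7631 -0.0675  0.1408]
0.125 [359 148  10   4  20] [ 0.7639 -0.1147  0.1411]
0.145 [333 136  42  16 400] [ 0.7838 -0.0801  0.1478]
0.145 [353 171  15  12  68] [ 0.6743 -0.1049  0.1545]
0.145 [313 173  15   9  69] [0.6696 0.0251 0.1552]
0.03 [290 125  31   5 134] [0.8597 0.0787 0.0522]
0.03 [351 125  41  10  99] [ 0.85   -0.1433  0.0374]
0.03 [354 209  16   2  20] [ 0.5733 -0.1249  0.0482]
0.03 [311 210  14   1  14] [0.568  0.0291 0.0476]
0.03 [328 210  24   1  24] [ 0.5706 -0.0479  0.0412]
```

View pics/crop0.png

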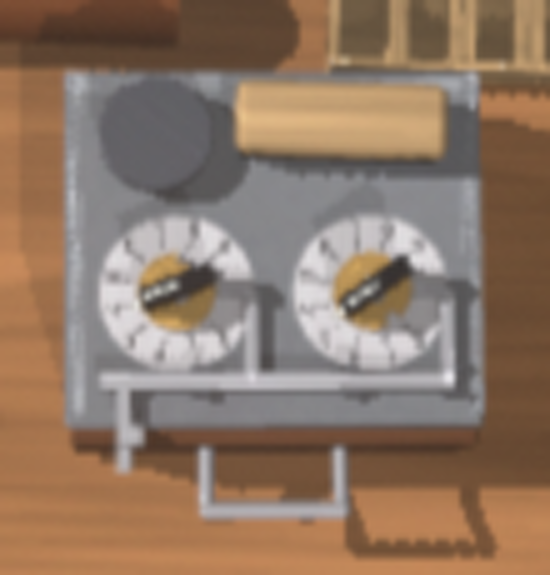

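View pics/crop1.png

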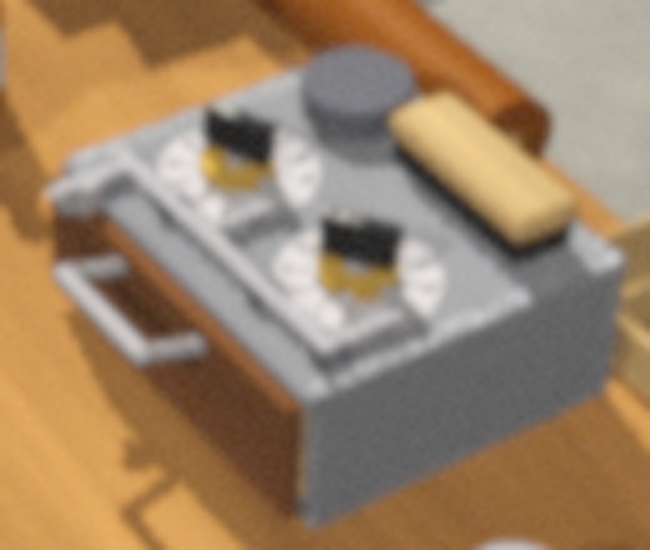

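The crops agree with the task. The left knob's white end points left and slightly towards the front, and the right one points more towards the front. Nothing stands close around the knobs. Next I'll measure the knob angles and axes.

Run:
```python
from h import *
out={}
for n in('top','side'):
    im=dict(np.load(n+'0.npz')); P=cloud(im); c=im['color']; hsv=cv2.cvtColor(c,cv2.COLOR_BGR2HSV); z=P[...,2]
    for name,x,y in(('L',.6696,.0251),('R',.6743,-.1049)):
        near=np.hypot(P[...,0]-x,P[...,1]-y)<.04
        m=near&(z>.150)&(z<.162) 
        q=P[m][:,:2]; uv=np.argwhere(m)[:,::-1]
        r=cv2.minAreaRect(np.float32(q*1000)); 
        w=onplane(im,uv,.156)[:,:2]; ev,V=np.linalg.eigh(np.cov(w.T)); a=np.degrees(np.arctan2(V[1,1],V[0,1]))%180
        print(n,name,len(q),'rect',np.round(r[0],1),np.round(r[1],1),'mean',w.mean(0).round(4),'axis',a.round(1),'sd',np.sqrt(ev).round(4))
        # plate: white
        if n=='top':
          mw=near&(z<.13)&((hsv[...,1]<30)&(hsv[...,2]>150))
          my=near&(hsv[...,1]>90)&(hsv[...,2]>90)&(z<.14)
          print('  white bbox',cv2.boundingRect(mw.astype(np.uint8)),'brass pts',onplane(im,np.argwhere(my)[:,::-1],.121)[:,:2].mean(0).round(4))
          bb=cv2.minEnclosingCircle(np.float32(onplane(im,np.argwhere(my)[:,::-1],.121)[:,:2]*1000)); print('  brass circle',bb)
    # edges of cabinet top
    m=(abs(z-.11)<.006)&(P[...,0]>.5)&(P[...,0]<.9)&(abs(P[...,1]+.04)<.2)
    q=P[m]; th=.035; ex=q[:,:2]@[np.cos(th),np.sin(th)]; ey=q[:,:2]@[-np.sin(th),np.cos(th)]
    print('ey range',np.percentile(ey,[.3,99.7]).round(4),'ex max',np.percentile(ex,99.7).round(4),'z',np.median(q[:,2]).round(4))
    # handle
    m=(P[...,0]>.5)&(P[...,0]<.575)&(abs(P[...,1]+.04)<.08)&(z>.05)&(z<.13)
    q=P[m]; print('handle',len(q),q.mean(0).round(4),q.min(0).round(4),q.max(0).round(4))
```

```text
top L 65 rect [670.2  24.9] [14.1 47.9] mean [0.6694 0.0252] axis 114.3 sd [0.0042 0.0142]
  white bbox (308, 167, 24, 24) brass pts [0.667  0.0243]
  brass circle ((669.8679809570312, 25.54165267944336), 24.545156478881836)
top R 64 rect [ 674.6 -105.1] [13.6 50.7] mean [ 0.6743 -0.1052] axis 125.8 sd [0.004  0.0148]
  white bbox (347, 167, 23, 24) brass pts [ 0.6758 -0.104 ]
  brass circle ((675.3201293945312, -104.69706726074219), 24.67644500732422)
ey range [-0.2031  0.0746] ex max 0.8187 z 0.1094
handle 260 [ 0.5488 -0.0406  0.1022] [ 0.5221 -0.1198  0.0538] [0.575  0.0383 0.1122]
side L 52 rect [670.   22.6] [19.4 48.9] mean [0.67   0.0204] axis 111.2 sd [0.0054 0.0151]
side R 66 rect [ 675.7 -107.7] [17.3 49.1] mean [ 0.6736 -0.109 ] axis 128.2 sd [0.0057 0.0146]
ey range [-0.206   0.0767] ex max 0.82 z 0.1093
handle 425 [ 0.5595 -0.038   0.0884] [ 0.52   -0.1195  0.0501] [0.575  0.0399 0.1118]
```

```bash
cat > to.py <<'E'
import sys; from h import *
# to.py x y z yaw(deg, tool x; mod 180 nearest): needed shift in tool axes (norm units) and turn (in units of 4deg)
s=status.get_state(); Rm=R.from_quat(s['eef_rot']).as_matrix(); t=np.array([float(a) for a in sys.argv[1:4]])
d=(Rm.T@(t-s['tcp_pos']))/.5; yaw=np.degrees(np.arctan2(Rm[1,0],Rm[0,0]))
print('t',round(s['time'],2),'tcp',s['tcp_pos'].round(4),'yaw',yaw.round(2),'tilt',Rm[:,2].round(3),'shift',d.round(4),'F',s['wrist_force'].round(2),'M',s['ft_torque'].round(3),'gap',round(s['finger_gap'],4),'q',s['joint_positions'].round(2))
if len(sys.argv)>4: print('turn',((-(float(sys.argv[4])-yaw)+90)%180-90)/4)
E
python3 to.py .6697 .025 .2 114.3
```

```text
t 0.1 tcp [0.1849 0.6225 0.2135] yaw 163.45 tilt [-0.001 -0.002 -1.   ] shift [-1.2697 -0.8694  0.0285] F [-0.33  0.21  0.65] M [0.019 0.003 0.012] gap 0.0952 q [ 1.2   0.12  1.65 -0.    1.37 -0.08]
turn 12.288275428356343
```

>>> move_arm([
  [[-0.085,-0.058,0,0,0],[-0.085,-0.058,0,0,0],[-0.085,-0.058,0,0,0],[-0.085,-0.058,0,0,0],[-0.085,-0.058,0,0,0]],
])

```text
time: 0.72
tcp_pos: [0.3481, 0.422, 0.2141]
eef_rot: [0.144, 0.99, -0.0, -0.0]
wrist_force: [0.2, -0.3, 0.2]
finger_gap: 0.0508
grip_force: 0.0
```

>>> move_arm([
  [[-0.085,-0.058,0,0,0],[-0.085,-0.058,0,0,0],[-0.085,-0.058,0,0,0],[-0.085,-0.058,0,0,0],[-0.085,-0.058,0,0,0]],
])

```text
time: 1.35
tcp_pos: [0.5105, 0.2225, 0.2142]
eef_rot: [0.144, 0.99, -0.0, -0.0]
wrist_force: [0.7, 1.0, 0.6]
finger_gap: 0.0469
grip_force: 0.0
```

```bash
python3 to.py .6697 .025 .2 114.3
```

```text
t 1.35 tcp [0.5105 0.2225 0.2142] yaw 163.45 tilt [-0.001 -0.    -1.   ] shift [-0.4177 -0.288   0.0283] F [0.72 1.04 0.58] M [-0.033 -0.083 -0.001] gap 0.0469 q [ 0.31 -0.08  1.86  0.    1.36 -0.97]
turn 12.28731629593139
```

>>> move_arm([
  [[-0.083,-0.058,0,0,0],[-0.083,-0.058,0,0,0],[-0.083,-0.058,0,0,0],[-0.083,-0.058,0,0,0],[-0.083,-0.058,0,0,0]],
])

```text
time: 1.98
tcp_pos: [0.6681, 0.0245, 0.214]
eef_rot: [0.144, 0.99, 0.0, -0.0]
wrist_force: [0.5, 0.8, -0.1]
finger_gap: 0.0475
grip_force: 0.0
```

>>> move_arm([
  [[0,0,0,1,0],[0,0,0,1,0],[0,0,0,1,0],[0,0,0,1,0],[0,0,0,1,0]],
])

```text
time: 2.6
tcp_pos: [0.6672, 0.0259, 0.2138]
eef_rot: [0.315, 0.949, -0.0, -0.001]
wrist_force: [0.2, -0.4, -1.2]
finger_gap: 0.0473
grip_force: 0.0
```

>>> move_arm([
  [[0,0,0,1,0],[0,0,0,1,0],[0,0,0,1,0],[0,0,0,1,0],[0,0,0,1,0]],
])

```text
time: 3.22
tcp_pos: [0.6672, 0.0259, 0.2139]
eef_rot: [0.475, 0.88, -0.0, -0.001]
wrist_force: [-0.9, 0.1, -0.3]
finger_gap: 0.0479
grip_force: 0.0
```

>>> move_arm([
  [[0,0,0,1,0],[0,0,0,1,0],[0,0,0,0.3,0],[0,0,0,0,0],[0,0,0,0,0]],
])

```text
time: 3.85
tcp_pos: [0.6675, 0.0259, 0.2145]
eef_rot: [0.543, 0.84, -0.0, -0.0]
wrist_force: [0.0, 0.7, -0.3]
finger_gap: 0.0474
grip_force: 0.0
```

```bash
python3 to.py .6697 .025 .128 114.3
```

```text
t 3.85 tcp [0.6675 0.0259 0.2145] yaw 114.28 tilt [-0.  0. -1.] shift [-0.0035  0.0033  0.173 ] F [ 0.05  0.67 -0.31] M [-0.107  0.05  -0.03 ] gap 0.0474 q [-0.04  0.16  1.61 -0.    1.37 -0.47]
turn -0.004084847339061781
```

>>> move_arm([
  [[-0.0035,0.0033,0.05,0,0],[0,0,0.05,0,0],[0,0,0.04,0,0],[0,0,0.02,0,0],[0,0,0.013,0,0]],
])

```text
time: 4.47
tcp_pos: [0.6699, 0.025, 0.1279]
eef_rot: [0.543, 0.84, 0.0, 0.0]
wrist_force: [-0.4, 0.4, -0.6]
finger_gap: 0.0473
grip_force: 0.0
```

>>> move_arm([
  [[0,0,0,0,0.5],[0,0,0,0,0.7],[0,0,0,0,0.9],[0,0,0,0,1],[0,0,0,0,1]],
])

```text
time: 5.1
tcp_pos: [0.6734, 0.0265, 0.1291]
eef_rot: [0.543, 0.84, 0.004, 0.003]
wrist_force: [12.1, 4.6, -6.1]
finger_gap: 0.0141
grip_force: 30.0
```

```bash
python3 to.py .6697 .025 .128 47
```

```text
t 5.1 tcp [0.6734 0.0265 0.1291] yaw 114.25 tilt [ 0.01   0.003 -1.   ] shift [ 0.0003 -0.008   0.0021] F [12.06  4.65 -6.07] M [ 0.623 -1.796 -0.046] gap 0.0141 q [-0.04  0.23  1.67  0.    1.22 -0.47]
turn 16.81189364025127
```

>>> move_arm([
  [[0,0.004,0,0,1],[0,0.004,0,0,1],[0,0,0,0,1]],
])

```text
time: 5.48
tcp_pos: [0.6736, 0.0266, 0.129]
eef_rot: [0.543, 0.84, 0.0, 0.0]
wrist_force: [-2.4, -0.7, 3.3]
finger_gap: 0.0135
grip_force: 30.0
```

```bash
python3 to.py .6734 .0265 .128 47
```

```text
t 5.47 tcp [0.6736 0.0266 0.129 ] yaw 114.25 tilt [ 0. -0. -1.] shift [-0.     -0.0004  0.002 ] F [-2.4  -0.66  3.33] M [-0.09   0.3    0.009] gap 0.0135 q [-0.04  0.24  1.67 -0.    1.24 -0.46]
turn 16.813122308927774
```

>>> move_arm([
  [[0,0,0,0.5,1],[0,0,0,0.8,1],[0,0,0,0.8,1],[0,0,0,0.8,1],[0,0,0,0.8,1]],
])

```text
time: 6.1
tcp_pos: [0.6737, 0.0266, 0.129]
eef_rot: [0.648, 0.762, 0.0, 0.0]
wrist_force: [-0.7, 0.9, 5.0]
finger_gap: 0.0138
grip_force: 30.0
```

```bash
python3 to.py .6736 .0266 .128 47
```

```text
t 6.1 tcp [0.6737 0.0266 0.129 ] yaw 99.29 tilt [ 0.001 -0.    -1.   ] shift [-0.     -0.0002  0.002 ] F [-0.66  0.86  5.05] M [-0.083  0.302  0.067] gap 0.0138 q [-0.04  0.24  1.67 -0.    1.23 -0.2 ]
turn 13.072893945301459
```

>>> move_arm([
  [[0,0,0,1,1],[0,0,0,1,1],[0,0,0,1,1],[0,0,0,1,1],[0,0,0,1,1]],
])

```text
time: 6.72
tcp_pos: [0.6738, 0.0266, 0.129]
eef_rot: [0.77, 0.638, 0.0, 0.0]
wrist_force: [-1.4, -0.1, 5.4]
finger_gap: 0.0142
grip_force: 30.0
```

>>> move_arm([
  [[0,0,0,1,1],[0,0,0,1,1],[0,0,0,1,1],[0,0,0,1,1],[0,0,0,0,1]],
])

```text
time: 7.35
tcp_pos: [0.6739, 0.0265, 0.129]
eef_rot: [0.851, 0.526, 0.001, 0.0]
wrist_force: [0.2, 0.9, 4.9]
finger_gap: 0.0138
grip_force: 30.0
```

```bash
python3 to.py .6736 .0266 .128 47
```

```text
t 7.35 tcp [0.6739 0.0265 0.129 ] yaw 63.44 tilt [ 0.001 -0.    -1.   ] shift [-0.0001 -0.0006  0.002 ] F [0.2  0.88 4.87] M [-0.203  0.245  0.03 ] gap 0.0138 q [-0.04  0.24  1.67 -0.    1.23  0.42]
turn 4.110357164802721
```

>>> move_arm([
  [[0,0,0,1,1],[0,0,0,1,1],[0,0,0,1,1],[0,0,0,1,1],[0,0,0,0.1,1]],
])

```text
time: 7.98
tcp_pos: [0.674, 0.0265, 0.129]
eef_rot: [0.917, 0.399, 0.001, 0.0]
wrist_force: [0.1, 0.0, 5.0]
finger_gap: 0.0141
grip_force: 30.0
```

>>> move_arm([
  [[0,0,0,0,1],[0,0,0,0,0.3],[0,0,0,0,0],[0,0,0,0,0]],
])

```text
time: 8.48
tcp_pos: [0.6729, 0.0267, 0.1273]
eef_rot: [0.917, 0.399, -0.001, -0.0]
wrist_force: [0.8, 0.4, 0.1]
finger_gap: 0.0386
grip_force: 0.0
```

```bash
python3 to.py .6783 -.1035 .2 125.8
```

```text
t 8.47 tcp [0.6729 0.0267 0.1273] yaw 47.06 tilt [-0.001  0.    -1.   ] shift [-0.1834  0.1851 -0.1455] F [0.78 0.43 0.07] M [-0.1    0.18   0.014] gap 0.0386 q [-0.04  0.24  1.67  0.    1.23  0.71]
turn -19.684957730251362
```

>>> move_arm([
  [[0,0,-0.04,0,0],[0,0,-0.06,0,0],[-0.06,0.061,-0.04,0,0],[-0.062,0.062,0,0,0],[-0.061,0.062,0,0,0]],
])

```text
time: 9.1
tcp_pos: [0.6795, -0.1046, 0.2008]
eef_rot: [0.917, 0.399, 0.001, 0.001]
wrist_force: [0.3, -0.6, -0.7]
finger_gap: 0.0473
grip_force: 0.0
```

>>> move_arm([
  [[0,0,0,-1,0],[0,0,0,-1,0],[0,0,0,-1,0],[0,0,0,-1,0],[0,0,0,-1,0]],
])

```text
time: 9.72
tcp_pos: [0.6793, -0.1035, 0.2]
eef_rot: [0.833, 0.553, 0.001, 0.001]
wrist_force: [-0.1, -0.3, -0.0]
finger_gap: 0.0474
grip_force: 0.0
```

>>> move_arm([
  [[0,0,0,-1,0],[0,0,0,-1,0],[0,0,0,-1,0],[0,0,0,-1,0],[0,0,0,-1,0]],
])

```text
time: 10.35
tcp_pos: [0.6793, -0.1034, 0.2001]
eef_rot: [0.724, 0.69, 0.001, 0.001]
wrist_force: [0.4, 0.5, 0.2]
finger_gap: 0.0475
grip_force: 0.0
```

>>> move_arm([
  [[0,0,0,-1,0],[0,0,0,-1,0],[0,0,0,-1,0],[0,0,0,-1,0],[0,0,0,-1,0]],
])

```text
time: 10.98
tcp_pos: [0.6793, -0.1034, 0.2001]
eef_rot: [0.593, 0.805, 0.0, 0.001]
wrist_force: [-0.2, -0.0, -0.2]
finger_gap: 0.0473
grip_force: 0.0
```

>>> move_arm([
  [[0,0,0,-1,0],[0,0,0,-1,0],[0,0,0,-1,0],[0,0,0,-1,0],[0,0,0,-0.7,0]],
])

```text
time: 11.6
tcp_pos: [0.6793, -0.1034, 0.2]
eef_rot: [0.454, 0.891, 0.0, 0.001]
wrist_force: [-0.6, 0.2, 0.6]
finger_gap: 0.0474
grip_force: 0.0
```

```bash
python3 to.py .6784 -.1034 .128 125.8
python3 - <<'E'
from h import *
for n in('top',):
    im=vision.get_image(n); P=cloud(im); z=P[...,2]
    m=(np.hypot(P[...,0]-.671,P[...,1]-.0255)<.035)&(z>.150)&(z<.162)
    uv=np.argwhere(m)[:,::-1]; w=onplane(im,uv,.156)[:,:2]; ev,V=np.linalg.eigh(np.cov(w.T)); a=np.degrees(np.arctan2(V[1,1],V[0,1]))%180
    print(len(w),w.mean(0),a,np.sqrt(ev))
E
```

```text
t 11.6 tcp [ 0.6793 -0.1034  0.2   ] yaw 125.95 tilt [ 0.002 -0.    -1.   ] shift [ 0.0013 -0.0016  0.1441] F [-0.57  0.22  0.56] M [-0.033  0.     0.016] gap 0.0474 q [-0.23  0.21  1.58  0.    1.35 -0.86]
turn 0.038656714643391155
62 [0.66992209 0.02488126] 47.56823783261939 [0.00390119 0.01428597]
```

>>> move_arm([
  [[0.0013,-0.0016,0.04,0,0],[0,0,0.045,0,0],[0,0,0.03,0,0],[0,0,0.017,0,0],[0,0,0.01,0,0]],
])

```text
time: 12.28
tcp_pos: [0.6776, -0.1032, 0.1263]
eef_rot: [0.455, 0.89, -0.0, -0.0]
wrist_force: [0.2, 0.4, -0.4]
finger_gap: 0.0475
grip_force: 0.0
```

>>> move_arm([
  [[0,0,0,0,0.5],[0,0,0,0,0.7],[0,0,0,0,0.9],[0,0,0,0,1],[0,0,0,0,1]],
])

```text
time: 12.9
tcp_pos: [0.678, -0.1034, 0.1277]
eef_rot: [0.455, 0.89, 0.0, 0.0]
wrist_force: [-0.8, 0.6, 1.8]
finger_gap: 0.0138
grip_force: 30.0
```

```bash
python3 to.py .6784 -.1034 .128 125.8
```

```text
t 12.9 tcp [ 0.678  -0.1034  0.1277] yaw 125.84 tilt [ 0.001 -0.    -1.   ] shift [-0.0005  0.0006 -0.0006] F [-0.76  0.62  1.83] M [-0.069  0.112 -0.115] gap 0.0138 q [-0.23  0.26  1.64 -0.    1.24 -0.86]
turn 0.010407683961066283
```

>>> move_arm([
  [[0,0,0,-0.5,1],[0,0,0,-0.6,1],[0,0,0,-0.6,1],[0,0,0,-0.6,1],[0,0,0,-0.4,1]],
])

```text
time: 13.52
tcp_pos: [0.6779, -0.1034, 0.1277]
eef_rot: [0.369, 0.93, -0.0, 0.0]
wrist_force: [-1.7, 0.3, 2.8]
finger_gap: 0.0137
grip_force: 30.0
```

```bash
cat > bar.py <<'E'
import sys; from h import *
s=status.get_state(); yaw=R.from_quat(s['eef_rot']).as_matrix()[:,0]; a=np.degrees(np.arctan2(yaw[1],yaw[0]))
print('t',round(s['time'],2),'yaw',a.round(2),'dial',np.radians(225-(a-2)).round(3),'Mz',s['ft_torque'][2].round(3),'F',s['wrist_force'].round(1),'tcp',s['tcp_pos'].round(4),'gap',round(s['finger_gap'],4))
# image boxes: left part of the bar (tab) as projected from cabinet frame
th=.035; C=np.array([.702,-.0395]); ex=np.array([np.cos(th),np.sin(th)]); ey=np.array([-np.sin(th),np.cos(th)])
for n in('top','side'):
    im=vision.get_image(n); g=cv2.cvtColor(im['color'],cv2.COLOR_BGR2GRAY).astype(np.float32)
    pts=[np.r_[C+x*ex+y*ey,.12] for x in(-.14,-.075) for y in(.075,.14)]
    uv=project(im,pts); (u0,v0),(u1,v1)=(uv.min(0)-3).astype(int),(uv.max(0)+3).astype(int)
    crop=g[v0:v1,u0:u1]
    if 'ref' in sys.argv: np.save(f'ref_{n}.npy',crop); print(n,u0,u1,v0,v1)
    else:
        ref=np.load(f'ref_{n}.npy'); print(n,'maxdiff',abs(crop-ref).max(),'mean',abs(crop-ref).mean().round(2),'shift',np.round(cv2.phaseCorrelate(ref,crop)[0],2))
E
python3 bar.py ref; python3 bar.py
```

```text
t 13.53 yaw 136.75 dial 1.575 Mz -0.163 F [-1.7  0.3  2.8] tcp [ 0.6779 -0.1034  0.1277] gap 0.0137
top 294 320 188 214
side 302 336 167 189
t 13.62 yaw 136.7 dial 1.576 Mz 0.065 F [-0.2 -1.   3.2] tcp [ 0.678  -0.1034  0.1277] gap 0.0139
top maxdiff 31.0 mean 0.64 shift [0.54 0.54]
side maxdiff 6.0 mean 1.24 shift [-0.02 -0.02]
```

>>> move_arm([
  [[0,0,0,-0.2,1],[0,0,0,-0.2,1],[0,0,0,-0.2,1],[0,0,0,-0.2,1],[0,0,0,-0.2,1]],
])

```text
time: 14.35
tcp_pos: [0.6779, -0.1034, 0.1277]
eef_rot: [0.336, 0.942, -0.0, 0.0]
wrist_force: [-0.9, 0.2, 5.5]
finger_gap: 0.0138
grip_force: 30.0
```

```bash
python3 bar.py
```

```text
t 14.35 yaw 140.7 dial 1.506 Mz -0.076 F [-0.9  0.2  5.5] tcp [ 0.6779 -0.1034  0.1277] gap 0.0138
top maxdiff 14.0 mean 0.57 shift [0.49 0.51]
side maxdiff 7.0 mean 1.29 shift [-0.08 -0.03]
```

>>> move_arm([
  [[0,0,0,-0.15,1],[0,0,0,-0.15,1],[0,0,0,-0.15,1],[0,0,0,-0.15,1],[0,0,0,-0.15,1]],
])

```text
time: 15.08
tcp_pos: [0.6779, -0.1034, 0.1277]
eef_rot: [0.312, 0.95, -0.0, 0.0]
wrist_force: [-1.9, -0.8, 5.6]
finger_gap: 0.0136
grip_force: 30.0
```

```bash
python3 bar.py
```

```text
t 15.07 yaw 143.69 dial 1.454 Mz -0.04 F [-1.9 -0.8  5.6] tcp [ 0.6779 -0.1034  0.1277] gap 0.0136
top maxdiff 18.0 mean 0.67 shift [0.48 0.51]
side maxdiff 8.0 mean 1.28 shift [-0.02 -0.06]
```

>>> move_arm([
  [[0,0,0,-0.22,1],[0,0,0,-0.22,1],[0,0,0,-0.22,1],[0,0,0,-0.22,1],[0,0,0,-0.22,1]],
])

```text
time: 15.8
tcp_pos: [0.6779, -0.1034, 0.1277]
eef_rot: [0.275, 0.961, -0.0, 0.0]
wrist_force: [-1.7, -0.5, 5.0]
finger_gap: 0.0137
grip_force: 30.0
```

```bash
python3 bar.py
```

```text
t 15.8 yaw 148.1 dial 1.377 Mz -0.074 F [-1.7 -0.5  5. ] tcp [ 0.6779 -0.1034  0.1277] gap 0.0137
top maxdiff 30.0 mean 0.64 shift [0.57 0.54]
side maxdiff 7.0 mean 1.34 shift [-0.06 -0.08]
```

>>> move_arm([
  [[0,0,0,-0.22,1],[0,0,0,-0.22,1],[0,0,0,-0.22,1],[0,0,0,-0.22,1],[0,0,0,-0.22,1]],
])

```text
time: 16.52
tcp_pos: [0.6779, -0.1035, 0.1276]
eef_rot: [0.238, 0.971, -0.0, 0.0]
wrist_force: [-1.8, 0.1, 5.9]
finger_gap: 0.0141
grip_force: 30.0
```

```bash
python3 bar.py
```

```text
t 16.52 yaw 152.5 dial 1.3 Mz -0.137 F [-1.8  0.1  5.9] tcp [ 0.6779 -0.1035  0.1276] gap 0.0141
top maxdiff 21.0 mean 0.81 shift [0.51 0.55]
side maxdiff 11.0 mean 1.38 shift [ 0.02 -0.1 ]
```

>>> move_arm([
  [[0,0,0,-0.22,1],[0,0,0,-0.22,1],[0,0,0,-0.22,1],[0,0,0,-0.22,1],[0,0,0,-0.22,1]],
])

```text
time: 17.25
tcp_pos: [0.6779, -0.1035, 0.1277]
eef_rot: [0.2, 0.98, -0.0, 0.0]
wrist_force: [-2.1, -0.7, 5.2]
finger_gap: 0.0137
grip_force: 30.0
```

```bash
python3 bar.py
```

```text
t 17.25 yaw 156.9 dial 1.223 Mz -0.091 F [-2.1 -0.7  5.2] tcp [ 0.6779 -0.1035  0.1277] gap 0.0137
top maxdiff 13.0 mean 0.51 shift [0.51 0.5 ]
side maxdiff 7.0 mean 1.3 shift [-0.06 -0.04]
```

>>> move_arm([
  [[0,0,0,-0.22,1],[0,0,0,-0.22,1],[0,0,0,-0.22,1],[0,0,0,-0.22,1],[0,0,0,-0.22,1]],
])

```text
time: 17.98
tcp_pos: [0.6779, -0.1035, 0.1277]
eef_rot: [0.162, 0.987, -0.0, 0.0]
wrist_force: [-1.6, -0.8, 5.9]
finger_gap: 0.0143
grip_force: 30.0
```

```bash
python3 bar.py
```

```text
t 17.98 yaw 161.3 dial 1.147 Mz -0.071 F [-1.6 -0.8  5.9] tcp [ 0.6779 -0.1035  0.1277] gap 0.0143
top maxdiff 33.0 mean 0.87 shift [0.48 0.54]
side maxdiff 8.0 mean 1.32 shift [-0.01 -0.07]
```

>>> move_arm([
  [[0,0,0,-0.22,1],[0,0,0,-0.22,1],[0,0,0,-0.22,1],[0,0,0,-0.22,1],[0,0,0,-0.22,1]],
])

```text
time: 18.7
tcp_pos: [0.6779, -0.1035, 0.1277]
eef_rot: [0.125, 0.992, -0.0, 0.0]
wrist_force: [-1.7, -0.1, 4.7]
finger_gap: 0.0137
grip_force: 30.0
```

```bash
python3 bar.py
```

```text
t 18.7 yaw 165.7 dial 1.07 Mz -0.075 F [-1.7 -0.1  4.7] tcp [ 0.6779 -0.1035  0.1277] gap 0.0137
top maxdiff 15.0 mean 0.57 shift [0.53 0.49]
side maxdiff 8.0 mean 1.31 shift [ 0.   -0.01]
```

>>> move_arm([
  [[0,0,0,-0.22,1],[0,0,0,-0.22,1],[0,0,0,-0.22,1],[0,0,0,-0.22,1],[0,0,0,-0.22,1]],
])

```text
time: 19.42
tcp_pos: [0.6779, -0.1036, 0.1277]
eef_rot: [0.086, 0.996, -0.0, 0.0]
wrist_force: [-2.6, -0.6, 5.8]
finger_gap: 0.0138
grip_force: 30.0
```

```bash
python3 bar.py
```

```text
t 19.43 yaw 170.11 dial 0.993 Mz -0.071 F [-2.6 -0.6  5.8] tcp [ 0.6779 -0.1036  0.1277] gap 0.0138
top maxdiff 25.0 mean 1.52 shift [0.54 0.5 ]
side maxdiff 16.0 mean 1.82 shift [-0.07 -0.2 ]
```

Run:
```python
from h import *
B={'top':(294,320,188,214),'side':(302,336,167,189)}
o=[]
for n in B:
    im=vision.get_image(n); u0,u1,v0,v1=B[n]; g=cv2.cvtColor(im['color'],cv2.COLOR_BGR2GRAY)
    ref=np.load(f'ref_{n}.npy').astype(np.uint8); c=g[v0:v1,u0:u1]; d=np.clip(128+3*(c.astype(int)-ref),0,255).astype(np.uint8)
    o.append(np.hstack([cv2.resize(a,(250,200),interpolation=cv2.INTER_CUBIC) for a in(ref,c,d)]))
cv2.imwrite('pics/cmp.png',np.vstack(o))
```

```text
(no output)
```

View pics/cmp.png

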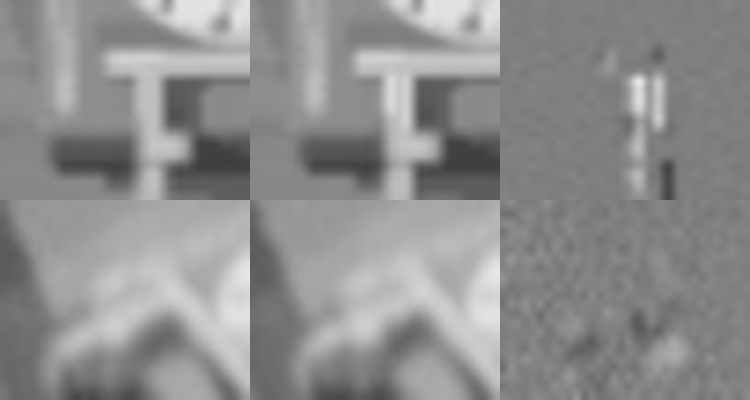

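The tab in the top view (crop about x 140) has moved a little to the left, well under 8 mm, so the gate is just arriving. I'll go on in finer steps.

>>> move_arm([
  [[0,0,0,-0.08,1],[0,0,0,-0.08,1],[0,0,0,-0.08,1],[0,0,0,0,1]],
])

```text
time: 20.12
tcp_pos: [0.6779, -0.1036, 0.1276]
eef_rot: [0.078, 0.997, -0.0, 0.0]
wrist_force: [-1.6, -0.3, 5.8]
finger_gap: 0.0135
grip_force: 30.0
```

```bash
python3 bar.py; python3 bar.py
```

```text
t 20.12 yaw 171.05 dial 0.976 Mz 0.06 F [-1.6 -0.3  5.8] tcp [ 0.6779 -0.1036  0.1276] gap 0.0135
top maxdiff 66.0 mean 2.67 shift [0.57 0.52]
side maxdiff 18.0 mean 2.18 shift [-0.14 -0.24]
t 20.23 yaw 171.05 dial 0.976 Mz 0.035 F [-1.8 -0.4  5.7] tcp [ 0.6779 -0.1036  0.1277] gap 0.014
top maxdiff 65.0 mean 2.51 shift [0.49 0.51]
side maxdiff 18.0 mean 2.12 shift [-0.06 -0.18]
```

```bash
cat > tab.py <<'E'
from h import *
M=[]
for i in range(3):
    im=vision.get_image('top'); s=status.get_state(); M.append(s['ft_torque'][2])
    g=cv2.cvtColor(im['color'],cv2.COLOR_BGR2GRAY).astype(np.float32)[188:214,294:320]; ref=np.load('ref_top.npy')
    U=lambda a:cv2.resize(a,None,fx=10,fy=10,interpolation=cv2.INTER_CUBIC)
    t=U(ref)[90:260,110:220]; r=cv2.matchTemplate(U(g)[85:265,70:260],t,cv2.TM_CCOEFF_NORMED); p=cv2.minMaxLoc(r)
    print('bar shift mm (+y):',(40-p[3][0])*.1*1.35/409*1000,'score',round(p[1],3))
x=R.from_quat(s['eef_rot']).as_matrix()[:,0]; a=np.degrees(np.arctan2(x[1],x[0]))%360
print('t',round(s['time'],2),'yaw',a.round(2),'dial',np.radians(227-a).round(3),'Mz',np.round(M,3),'F',s['wrist_force'].round(1))
E
python3 tab.py
```

```text
bar shift mm (+y): 0.6601466992665037 score 0.964
bar shift mm (+y): 0.6601466992665037 score 0.964
bar shift mm (+y): 0.6601466992665037 score 0.964
t 20.48 yaw 171.05 dial 0.976 Mz [0.07  0.021 0.042] F [-1.3 -1.2  5.3]
```

>>> move_arm([
  [[0,0,0,-0.08,1],[0,0,0,-0.08,1],[0,0,0,-0.08,1],[0,0,0,0,1]],
])

```text
time: 20.98
tcp_pos: [0.6779, -0.1036, 0.1277]
eef_rot: [0.07, 0.998, -0.0, 0.0]
wrist_force: [-1.9, -1.6, 5.3]
finger_gap: 0.0139
grip_force: 30.0
```

```bash
python3 tab.py
```

```text
bar shift mm (+y): 0.33007334963325186 score 0.983
bar shift mm (+y): 0.33007334963325186 score 0.984
bar shift mm (+y): 0.33007334963325186 score 0.983
t 21.12 yaw 172.01 dial 0.96 Mz [ 0.049 -0.031 -0.   ] F [-1.5 -1.3  4.8]
```

>>> move_arm([
  [[0,0,0,-0.18,1],[0,0,0,-0.18,1],[0,0,0,-0.18,1],[0,0,0,-0.18,1],[0,0,0,-0.18,1]],
])

```text
time: 21.75
tcp_pos: [0.6778, -0.1036, 0.1276]
eef_rot: [0.038, 0.999, -0.0, 0.0]
wrist_force: [-1.8, -0.6, 5.6]
finger_gap: 0.0138
grip_force: 30.0
```

```bash
python3 tab.py
```

```text
bar shift mm (+y): 3.300733496332519 score 0.952
bar shift mm (+y): 3.300733496332519 score 0.955
bar shift mm (+y): 3.300733496332519 score 0.954
t 21.9 yaw 175.63 dial 0.897 Mz [0.067 0.063 0.169] F [-2.2 -1.3  5.2]
```

Run:
```python
from h import *
o=[]
T=dict(np.load('top0.npz'))['color']; S=dict(np.load('side0.npz'))['color']
for n,a,(u0,u1,v0,v1) in(('top',T,(296,386,175,215)),('side',S,(305,405,165,225))):
    c=vision.get_image(n)['color']
    o.append(np.hstack([cv2.resize(x[v0:v1,u0:u1],(400,280),interpolation=cv2.INTER_CUBIC) for x in(a,c)]))
cv2.imwrite('pics/cmp2.png',np.vstack(o))
```

```text
(no output)
```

View pics/cmp2.png

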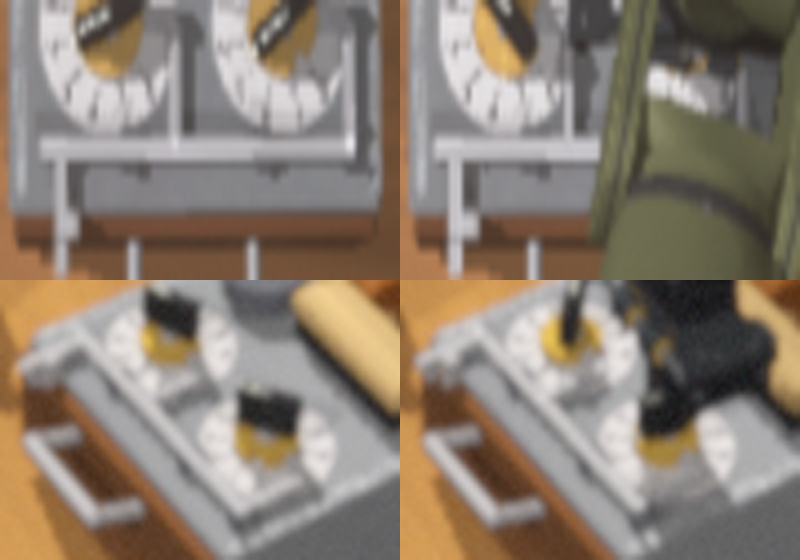

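```bash
python3 tab.py
```

```text
bar shift mm (+y): 3.300733496332519 score 0.955
bar shift mm (+y): 3.300733496332519 score 0.955
bar shift mm (+y): 3.300733496332519 score 0.955
t 22.15 yaw 175.62 dial 0.897 Mz [0.135 0.101 0.16 ] F [-1.8 -1.4  5.4]
```

>>> move_arm([
  [[0,0,0,-0.08,1],[0,0,0,-0.08,1],[0,0,0,-0.08,1],[0,0,0,0,1]],
])

```text
time: 22.65
tcp_pos: [0.6779, -0.1036, 0.1277]
eef_rot: [0.03, 1.0, -0.0, 0.0]
wrist_force: [-1.7, -0.1, 5.8]
finger_gap: 0.0136
grip_force: 30.0
```

```bash
python3 tab.py
```

```text
bar shift mm (+y): 4.951100244498779 score 0.891
bar shift mm (+y): 4.951100244498779 score 0.892
bar shift mm (+y): 4.951100244498779 score 0.892
t 22.8 yaw 176.58 dial 0.88 Mz [0.073 0.071 0.038] F [-2.3 -1.4  5.2]
```

>>> move_arm([
  [[0,0,0,-0.08,1],[0,0,0,-0.08,1],[0,0,0,-0.08,1],[0,0,0,0,1]],
])

```text
time: 23.3
tcp_pos: [0.6779, -0.1036, 0.1277]
eef_rot: [0.022, 1.0, -0.0, 0.0]
wrist_force: [-1.9, -1.3, 5.3]
finger_gap: 0.0138
grip_force: 30.0
```

```bash
python3 tab.py
```

```text
bar shift mm (+y): 6.601466992665038 score 0.844
bar shift mm (+y): 6.601466992665038 score 0.842
bar shift mm (+y): 6.601466992665038 score 0.843
t 23.45 yaw 177.54 dial 0.863 Mz [0.076 0.104 0.045] F [-2.1 -1.9  5.4]
```

>>> move_arm([
  [[0,0,0,-0.08,1],[0,0,0,-0.08,1],[0,0,0,-0.05,1],[0,0,0,0,1]],
])

```text
time: 23.95
tcp_pos: [0.6778, -0.1037, 0.1277]
eef_rot: [0.014, 1.0, -0.0, 0.0]
wrist_force: [-0.8, -1.1, 4.8]
finger_gap: 0.0139
grip_force: 30.0
```

```bash
python3 tab.py
```

```text
bar shift mm (+y): 6.931540342298289 score 0.844
bar shift mm (+y): 6.931540342298289 score 0.844
bar shift mm (+y): 6.931540342298289 score 0.845
t 24.1 yaw 178.36 dial 0.849 Mz [-0.002  0.092  0.031] F [-1.3 -0.6  5.2]
```

>>> move_arm([
  [[0,0,0,-0.03,1],[0,0,0,-0.03,1],[0,0,0,-0.03,1],[0,0,0,0,1]],
])

```text
time: 24.6
tcp_pos: [0.6779, -0.1036, 0.1277]
eef_rot: [0.011, 1.0, -0.0, 0.0]
wrist_force: [-2.0, -0.4, 5.5]
finger_gap: 0.0137
grip_force: 30.0
```

```bash
python3 tab.py
```

```text
bar shift mm (+y): 6.931540342298289 score 0.843
bar shift mm (+y): 6.931540342298289 score 0.843
bar shift mm (+y): 6.931540342298289 score 0.843
t 24.75 yaw 178.72 dial 0.843 Mz [-0.072 -0.018 -0.012] F [-2.1 -2.4  5.2]
```

>>> move_arm([
  [[0,0,0,-0.03,1],[0,0,0,-0.03,1],[0,0,0,-0.04,1],[0,0,0,0,1]],
])

```text
time: 25.25
tcp_pos: [0.6779, -0.1037, 0.1277]
eef_rot: [0.008, 1.0, -0.0, 0.0]
wrist_force: [-1.8, -1.7, 5.6]
finger_gap: 0.0137
grip_force: 30.0
```

```bash
python3 tab.py|tail -2
```

```text
bar shift mm (+y): 6.931540342298289 score 0.843
t 25.4 yaw 179.12 dial 0.836 Mz [-0.027 -0.04  -0.039] F [-1.5 -1.1  4.7]
```

>>> move_arm([
  [[0,0,0,-0.03,1],[0,0,0,-0.03,1],[0,0,0,-0.04,1],[0,0,0,0,1]],
])

```text
time: 25.9
tcp_pos: [0.6779, -0.1036, 0.1277]
eef_rot: [0.004, 1.0, -0.0, 0.0]
wrist_force: [-1.9, -1.1, 5.1]
finger_gap: 0.0142
grip_force: 30.0
```

```bash
python3 tab.py|tail -2
```

```text
bar shift mm (+y): 6.931540342298289 score 0.844
t 26.05 yaw 179.52 dial 0.829 Mz [-0.001 -0.041 -0.038] F [-2.2 -1.4  4.9]
```

>>> move_arm([
  [[0,0,0,-0.03,1],[0,0,0,-0.03,1],[0,0,0,-0.04,1],[0,0,0,0,1]],
])

```text
time: 26.55
tcp_pos: [0.6779, -0.1037, 0.1277]
eef_rot: [0.001, 1.0, -0.0, 0.0]
wrist_force: [-2.1, -1.2, 5.3]
finger_gap: 0.0141
grip_force: 30.0
```

```bash
python3 tab.py|tail -2
```

```text
bar shift mm (+y): 6.931540342298289 score 0.843
t 26.7 yaw 179.92 dial 0.822 Mz [-0.056 -0.014 -0.014] F [-2.1 -0.9  4.8]
```

>>> move_arm([
  [[0,0,0,-0.03,1],[0,0,0,-0.03,1],[0,0,0,-0.04,1],[0,0,0,0,1]],
])

```text
time: 27.2
tcp_pos: [0.6778, -0.1037, 0.1277]
eef_rot: [-0.003, 1.0, -0.0, 0.0]
wrist_force: [-2.5, -0.9, 5.6]
finger_gap: 0.0141
grip_force: 30.0
```

```bash
python3 tab.py|tail -2
```

```text
bar shift mm (+y): 6.931540342298289 score 0.843
t 27.35 yaw 180.32 dial 0.815 Mz [-0.011 -0.044  0.02 ] F [-1.4 -1.6  5.1]
```

>>> move_arm([
  [[0,0,0,-0.03,1],[0,0,0,-0.03,1],[0,0,0,-0.04,1],[0,0,0,0,1]],
])

```text
time: 27.85
tcp_pos: [0.6778, -0.1037, 0.1277]
eef_rot: [-0.006, 1.0, -0.0, 0.0]
wrist_force: [-1.2, -0.9, 4.9]
finger_gap: 0.0142
grip_force: 30.0
```

```bash
python3 tab.py|tail -2
```

```text
bar shift mm (+y): 6.931540342298289 score 0.844
t 28.0 yaw 180.72 dial 0.808 Mz [ 0.033 -0.041  0.004] F [-2.5 -0.4  4.4]
```

>>> move_arm([
  [[0,0,0,-0.03,1],[0,0,0,-0.03,1],[0,0,0,-0.04,1],[0,0,0,0,1]],
])

```text
time: 28.5
tcp_pos: [0.6778, -0.1037, 0.1277]
eef_rot: [-0.01, 1.0, -0.0, 0.0]
wrist_force: [-2.3, -0.9, 5.5]
finger_gap: 0.0139
grip_force: 30.0
```

```bash
python3 tab.py|tail -2
```

```text
bar shift mm (+y): 6.931540342298289 score 0.843
t 28.65 yaw 181.12 dial 0.801 Mz [ 0.004 -0.019 -0.064] F [-3.  -1.2  4.3]
```

>>> move_arm([
  [[0,0,0,-0.03,1],[0,0,0,-0.03,1],[0,0,0,-0.04,1],[0,0,0,0,1]],
])

```text
time: 29.15
tcp_pos: [0.6778, -0.1037, 0.1277]
eef_rot: [-0.013, 1.0, -0.0, 0.0]
wrist_force: [-1.5, -1.7, 4.6]
finger_gap: 0.014
grip_force: 30.0
```

```bash
python3 tab.py|tail -2
```

```text
bar shift mm (+y): 6.931540342298289 score 0.842
t 29.3 yaw 181.52 dial 0.794 Mz [-0.007 -0.056  0.015] F [-2.2 -0.9  4.7]
```

>>> move_arm([
  [[0,0,0,-0.03,1],[0,0,0,-0.03,1],[0,0,0,-0.04,1],[0,0,0,0,1]],
])

```text
time: 29.8
tcp_pos: [0.6778, -0.1037, 0.1276]
eef_rot: [-0.017, 1.0, -0.0, 0.0]
wrist_force: [-2.0, -1.6, 4.9]
finger_gap: 0.0139
grip_force: 30.0
```

```bash
python3 tab.py|tail -2
```

```text
bar shift mm (+y): 6.931540342298289 score 0.844
t 29.95 yaw 181.92 dial 0.787 Mz [-0.031  0.014 -0.041] F [-2.3 -0.7  4.9]
```

>>> move_arm([
  [[0,0,0,-0.03,1],[0,0,0,-0.03,1],[0,0,0,-0.04,1],[0,0,0,0,1]],
])

```text
time: 30.45
tcp_pos: [0.6778, -0.1037, 0.1277]
eef_rot: [-0.02, 1.0, -0.0, 0.0]
wrist_force: [-1.5, -1.9, 5.4]
finger_gap: 0.0136
grip_force: 30.0
```

```bash
python3 tab.py|tail -2
```

```text
bar shift mm (+y): 6.931540342298289 score 0.845
t 30.6 yaw 182.32 dial 0.78 Mz [ 0.012 -0.033 -0.055] F [-1.6 -1.6  5.2]
```

>>> move_arm([
  [[0,0,0,-0.03,1],[0,0,0,-0.03,1],[0,0,0,-0.04,1],[0,0,0,0,1]],
])

```text
time: 31.1
tcp_pos: [0.6778, -0.1037, 0.1277]
eef_rot: [-0.024, 1.0, -0.0, 0.0]
wrist_force: [-2.2, -2.1, 5.6]
finger_gap: 0.0139
grip_force: 30.0
```

```bash
python3 tab.py|tail -2
```

```text
bar shift mm (+y): 6.931540342298289 score 0.844
t 31.25 yaw 182.71 dial 0.773 Mz [-0.078 -0.103 -0.05 ] F [-2.5 -0.8  5. ]
```

>>> move_arm([
  [[0,0,0,-0.025,1],[0,0,0,-0.025,1],[0,0,0,0,1]],
])

```text
time: 31.62
tcp_pos: [0.6778, -0.1037, 0.1276]
eef_rot: [-0.025, 1.0, -0.0, 0.0]
wrist_force: [-2.7, -0.8, 5.2]
finger_gap: 0.0143
grip_force: 30.0
```

```bash
python3 tab.py|tail -2
```

```text
bar shift mm (+y): 6.931540342298289 score 0.843
t 31.77 yaw 182.9 dial 0.77 Mz [-0.1   -0.113 -0.121] F [-1.5 -1.8  5.2]
```

>>> move_arm([
  [[0,0,0,-0.025,1],[0,0,0,-0.025,1],[0,0,0,0,1]],
])

```text
time: 32.15
tcp_pos: [0.6778, -0.1037, 0.1277]
eef_rot: [-0.027, 1.0, -0.0, 0.0]
wrist_force: [-2.8, -0.9, 5.3]
finger_gap: 0.014
grip_force: 30.0
```

```bash
python3 tab.py|tail -2
```

```text
bar shift mm (+y): 6.931540342298289 score 0.846
t 32.3 yaw 183.1 dial 0.766 Mz [-0.139 -0.17  -0.17 ] F [-1.7 -1.4  5.9]
```

>>> move_arm([
  [[0,0,0,0.2,1],[0,0,0,0.2,1],[0,0,0,0.05,1],[0,0,0,0,1]],
])

```text
time: 32.8
tcp_pos: [0.6778, -0.1037, 0.1276]
eef_rot: [-0.012, 1.0, -0.0, 0.0]
wrist_force: [-2.7, -1.0, 5.5]
finger_gap: 0.0141
grip_force: 30.0
```

```bash
python3 tab.py|tail -2
```

```text
bar shift mm (+y): 6.931540342298289 score 0.843
t 32.95 yaw 181.33 dial 0.797 Mz [0.06  0.047 0.009] F [-2.5 -2.1  5.8]
```

>>> move_arm([
  [[0,0,0,0,0.5],[0,0,0,0,0.2],[0,0,0,0,0],[0,0,-0.04,0,0],[0,0,-0.06,0,0]],
])

```text
time: 33.58
tcp_pos: [0.6772, -0.1032, 0.1774]
eef_rot: [-0.011, 1.0, 0.0, -0.001]
wrist_force: [-0.2, -0.9, -0.0]
finger_gap: 0.047
grip_force: 0.0
```

```bash
python3 - <<'E'
from h import *
for n in('top','side'):
    im=dict(np.load(n+'0.npz')); P=cloud(im); z=P[...,2]
    m=(P[...,0]>.48)&(P[...,0]<.56)&(abs(P[...,1]+.04)<.06)&(z>.07)&(z<.125); q=P[m]
    print(n,len(q),np.median(q,0).round(4),'z',np.percentile(q[:,2],[5,25,50,75,95]).round(4))
    f=q[q[:,0]<np.percentile(q[:,0],5)+.012]; print(' front bar',len(f),f.mean(0).round(4),f.min(0).round(4),f.max(0).round(4))
    print(' px',np.argwhere(m)[:,::-1].min(0),np.argwhere(m)[:,::-1].max(0))
E
python3 to.py .54 -.044 .2 92
```

```text
top 155 [ 0.5304 -0.0466  0.105 ] z [0.0957 0.1014 0.105  0.1074 0.1106]
 front bar 109 [ 0.528  -0.0464  0.1062] [ 0.5221 -0.0934  0.0989] [0.5347 0.0037 0.1122]
 px [325 212] [354 223]
side 138 [ 0.5304 -0.0491  0.1036] z [0.0962 0.1004 0.1036 0.1067 0.1095]
 front bar 96 [ 0.5279 -0.0476  0.1053] [ 0.52   -0.0981  0.0968] [0.535  0.0049 0.1118]
 px [311 198] [337 217]
t 33.58 tcp [ 0.6772 -0.1032  0.1774] yaw -178.7 tilt [-0.002  0.    -1.   ] shift [ 0.2718  0.1245 -0.0446] F [-0.23 -0.88 -0.  ] M [ 0.01   0.001 -0.006] gap 0.047 q [-0.23  0.22  1.6  -0.    1.32 -1.82]
turn 22.324150617591897
```

>>> move_arm([
  [[0,0,-0.045,0,0],[0.09,0.04,0,0.5,0.16],[0.1,0.04,0,0.5,0.16],[0.096,0.04,0,0.5,0.16],[0,0,0,1,0.16]],
])

```text
time: 34.2
tcp_pos: [0.5327, -0.0401, 0.1999]
eef_rot: [0.076, 0.997, 0.0, -0.0]
wrist_force: [1.1, -0.2, -0.1]
finger_gap: 0.0399
grip_force: 0.0
```

>>> move_arm([
  [[0,0,0,1,0.16],[0,0,0,1,0.16],[0,0,0,1,0.16],[0,0,0,1,0.16],[0,0,0,1,0.16]],
])

```text
time: 34.83
tcp_pos: [0.5359, -0.0415, 0.2009]
eef_rot: [0.249, 0.968, 0.0, 0.001]
wrist_force: [0.6, 0.4, 0.3]
finger_gap: 0.04
grip_force: 0.0
```

>>> move_arm([
  [[0,0,0,1,0.16],[0,0,0,1,0.16],[0,0,0,1,0.16],[0,0,0,1,0.16],[0,0,0,1,0.16]],
])

```text
time: 35.45
tcp_pos: [0.5359, -0.0415, 0.201]
eef_rot: [0.413, 0.911, 0.0, 0.001]
wrist_force: [-0.5, 0.1, -0.4]
finger_gap: 0.04
grip_force: 0.0
```

>>> move_arm([
  [[0,0,0,1,0.16],[0,0,0,1,0.16],[0,0,0,1,0.16],[0,0,0,1,0.16],[0,0,0,1,0.16]],
])

```text
time: 36.08
tcp_pos: [0.5359, -0.0415, 0.201]
eef_rot: [0.565, 0.825, 0.0, 0.001]
wrist_force: [0.4, -0.4, -0.3]
finger_gap: 0.0397
grip_force: 0.0
```

```bash
python3 to.py .5325 -.0445 .083 92; python3 tab.py|tail -2
python3 - <<'E'
from h import *
o=[]
for n,(u0,u1,v0,v1) in(('top',(296,386,165,225)),('side',(300,400,165,225))):
    im=vision.get_image(n); c=im['color']
    o.append(cv2.resize(c[v0:v1,u0:u1],(500,290),interpolation=cv2.INTER_CUBIC))
cv2.imwrite('pics/h.png',np.vstack(o))
E
```

```text
t 36.08 tcp [ 0.5359 -0.0415  0.201 ] yaw 111.17 tilt [ 0.001 -0.    -1.   ] shift [-0.003  -0.0087  0.2359] F [ 0.38 -0.43 -0.3 ] M [-0.036 -0.017 -0.004] gap 0.0397 q [-0.18 -0.12  1.92 -0.    1.34 -0.55]
turn 4.791323499849984
bar shift mm (+y): 6.931540342298289 score 0.843
t 36.23 yaw 111.36 dial 2.018 Mz [ 0.04  -0.006 -0.062] F [ 0.8  0.7 -0.3]
```

View pics/h.png

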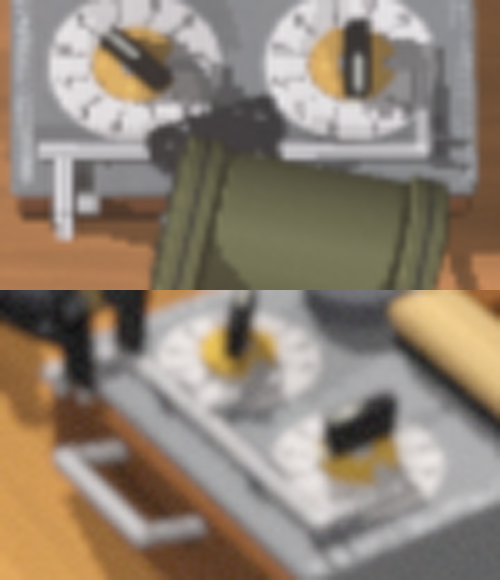

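The tab at (63,200) now stands clear of the lug at (88,203). The left pointer is on 6 and the right one faces the front. Next is the handle.

>>> move_arm([
  [[0,0,0,1,0.16],[0,0,0,1,0.16],[0,0,0,1,0.16],[0,0,0,1,0.16],[0,0,0,0.8,0.16]],
])

```text
time: 36.95
tcp_pos: [0.5356, -0.0414, 0.1999]
eef_rot: [0.694, 0.72, 0.0, 0.0]
wrist_force: [0.5, 0.9, 0.2]
finger_gap: 0.0401
grip_force: 0.0
```

```bash
python3 to.py .5325 -.0445 .083 92
```

```text
t 36.95 tcp [ 0.5356 -0.0414  0.1999] yaw 92.03 tilt [ 0. -0. -1.] shift [-0.0059 -0.0064  0.2337] F [0.54 0.9  0.17] M [-0.114  0.02  -0.023] gap 0.0401 q [-0.18 -0.12  1.92 -0.    1.34 -0.21]
turn 0.007177265953831835
```

>>> move_arm([
  [[-0.006,-0.0064,0.05,0,0.16],[0,0,0.05,0,0.16],[0,0,0.05,0,0.16],[0,0,0.02,0,0.16],[0,0,0.01,0,0.16]],
])

```text
time: 37.58
tcp_pos: [0.5326, -0.0446, 0.1096]
eef_rot: [0.694, 0.72, -0.0, -0.0]
wrist_force: [-0.6, -0.0, -0.3]
finger_gap: 0.0399
grip_force: 0.0
```

>>> move_arm([
  [[0,0,0.016,0,0.16],[0,0,0.016,0,0.16],[0,0,0.01,0,0.16],[0,0,0.007,0,0.16],[0,0,0,0,0.16]],
])

```text
time: 38.2
tcp_pos: [0.5323, -0.0445, 0.0849]
eef_rot: [0.694, 0.72, -0.0, -0.0]
wrist_force: [-0.1, -0.2, -0.4]
finger_gap: 0.0397
grip_force: 0.0
```

>>> move_arm([
  [[0,0,0,0,0.4],[0,0,0,0,0.6],[0,0,0,0,0.8],[0,0,0,0,1],[0,0,0,0,1]],
])

```text
time: 38.83
tcp_pos: [0.5311, -0.0446, 0.0852]
eef_rot: [0.694, 0.72, -0.001, -0.001]
wrist_force: [-5.2, -0.4, 4.7]
finger_gap: 0.0112
grip_force: 30.0
```

```bash
python3 to.py .5325 -.0445 .083 92;python3 tab.py|tail -2
```

```text
t 38.83 tcp [ 0.5311 -0.0446  0.0852] yaw 92.1 tilt [-0.004 -0.    -1.   ] shift [0.0001 0.0029 0.0045] F [-5.24 -0.39  4.68] M [-0.188  1.036  0.011] gap 0.0112 q [-0.18 -0.01  2.02 -0.    1.14 -0.22]
turn 0.025915042272519173
bar shift mm (+y): 6.931540342298289 score 0.843
t 38.98 yaw 92.1 dial 2.354 Mz [-0.016  0.06   0.008] F [-4.9 -0.7  4.2]
```

>>> move_arm([
  [[0,-0.006,0,0,1],[0,-0.006,0,0,1],[0,0,0,0,1]],
])

```text
time: 39.35
tcp_pos: [0.5266, -0.0448, 0.0853]
eef_rot: [0.694, 0.72, 0.0, 0.0]
wrist_force: [1.6, -0.3, -1.0]
finger_gap: 0.0111
grip_force: 30.0
```

```bash
python3 to.py .5325 -.0445 .083 92;python3 tab.py|tail -2
```

```text
t 39.35 tcp [ 0.5266 -0.0448  0.0853] yaw 92.09 tilt [ 0.001 -0.    -1.   ] shift [0.0002 0.0119 0.0046] F [ 1.55 -0.31 -1.03] M [-0.078 -0.249 -0.088] gap 0.0111 q [-0.19 -0.03  2.03  0.    1.13 -0.22]
turn 0.021960133655809955
bar shift mm (+y): 6.931540342298289 score 0.769
t 39.5 yaw 92.1 dial 2.355 Mz [-0.039 -0.022 -0.019] F [ 2.2  0.2 -1.4]
```

>>> move_arm([
  [[0,-0.01,0,0,1],[0,-0.015,0,0,1],[0,-0.015,0,0,1],[0,-0.015,0,0,1],[0,-0.015,0,0,1]],
])

```text
time: 40.12
tcp_pos: [0.491, -0.046, 0.0853]
eef_rot: [0.694, 0.72, 0.0, 0.0]
wrist_force: [4.6, 0.3, -0.9]
finger_gap: 0.0116
grip_force: 30.0
```

```bash
python3 to.py .471 -.0467 .085 92
```

```text
t 40.12 tcp [ 0.491  -0.046   0.0853] yaw 92.09 tilt [ 0.  0. -1.] shift [ 0.0001 -0.0401  0.0006] F [ 4.62  0.32 -0.93] M [-0.008 -0.436  0.009] gap 0.0116 q [-0.2  -0.11  2.11  0.    1.14 -0.24]
turn 0.02186567593853539
```

Now I'll pull out the rest, release the handle and lift.

>>> move_arm([
  [[0,-0.014,0,0,1],[0,-0.014,0,0,1],[0,-0.012,0,0,1],[0,0,0,0,1],[0,0,0,0,1]],
])

```text
time: 40.75
tcp_pos: [0.4706, -0.0467, 0.0852]
eef_rot: [0.694, 0.72, -0.001, -0.001]
wrist_force: [-2.6, 0.2, 4.1]
finger_gap: 0.0113
grip_force: 30.0
```

>>> move_arm([
  [[0,0,0,0,0.5],[0,0,0,0,0.2],[0,0,0,0,0.16],[0,0,0,0,0.16],[0,0,0,0,0.16]],
])

```text
time: 41.38
tcp_pos: [0.4715, -0.0468, 0.0851]
eef_rot: [0.694, 0.72, -0.0, -0.0]
wrist_force: [-0.4, 0.4, -0.6]
finger_gap: 0.0398
grip_force: 0.0
```

>>> move_arm([
  [[0,0,-0.03,0,0.16],[0,0,-0.06,0,0.16],[0,0,-0.08,0,0.16],[0,0,-0.08,0,0.16],[0,0,0,0,0.16]],
])

```text
time: 42.0
tcp_pos: [0.4741, -0.0473, 0.2158]
eef_rot: [0.694, 0.72, 0.002, 0.004]
wrist_force: [-0.4, 0.3, 0.1]
finger_gap: 0.0397
grip_force: 0.0
```

>>> move_arm([
  [[0.06,0,-0.05,0,0.16],[0.1,0,0,0,0.16],[0.1,0,0,0,0.16],[0.1,0,0,0,0.16],[0,0,0,0,0.16]],
])

```text
time: 42.62
tcp_pos: [0.464, 0.1355, 0.2346]
eef_rot: [0.692, 0.722, -0.0, -0.001]
wrist_force: [-0.6, -0.4, -0.7]
finger_gap: 0.04
grip_force: 0.0
```

```bash
python3 to.py .471 -.0467 .085 92
python3 - <<'E'
from h import *
o=[]
for n,(u0,u1,v0,v1) in(('top',(286,396,130,240)),('side',(295,425,140,250))):
    im=vision.get_image(n); c=im['color']; P=cloud(im); z=P[...,2]
    m=(P[...,0]>.42)&(P[...,0]<.52)&(abs(P[...,1]+.04)<.06)&(z>.09)&(z<.118); q=P[m]; f=q[q[:,0]<np.percentile(q[:,0],5)+.012]; print(n,'bar',len(f),f.mean(0).round(4))
    o.append(cv2.resize(c[v0:v1,u0:u1],(400,400),interpolation=cv2.INTER_CUBIC))
cv2.imwrite('pics/end.png',np.hstack(o))
E
```

```text
t 42.62 tcp [0.464  0.1355 0.2346] yaw 92.38 tilt [-0.001  0.    -1.   ] shift [-0.3647 -0.0008  0.2991] F [-0.63 -0.42 -0.75] M [-0.089  0.042  0.001] gap 0.04 q [ 0.17 -0.27  1.99  0.    1.42  0.13]
turn 0.09547106437805297
top bar 97 [ 0.4676 -0.0467  0.1066]
side bar 107 [ 0.4681 -0.0494  0.105 ]
```

View pics/end.png

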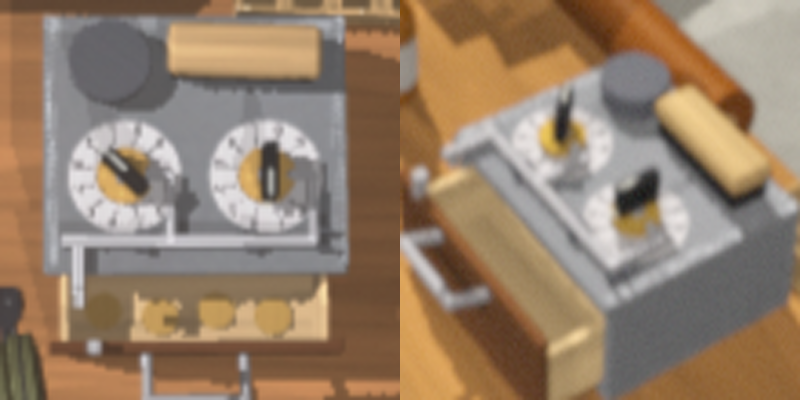

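The drawer is out by about 60 mm: the bar went from x 0.528 to 0.468. The dials and the tin and brush stand as they should, and the gripper is clear. I'm handing it in.

```bash
python3 -c "
from station import bot; print(bot.job_done())"
```

```text
the job is handed in; nothing more can be done
None
```

The job is handed in: left dial on 6, right dial turned anticlockwise until the bar sprang in and it stopped (about 0.16 N m at 0.77 rad, then eased back), drawer out about 6 cm, handle released, arm clear, at about 43 s.

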